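Lower the raking lamp of a finds photography stand

ROBOT

A 6-joint arm with a two-finger parallel gripper is mounted at the origin on the work surface. World frame = base frame: x ahead of the robot, y to its left, z up, the work surface at z = 0. Lengths are in m, angles in rad, forces in N, time in s.
With the tool pointing down it reaches from about 0.3 to 0.875 m from the base axis. Payload 6.4 kg.
Tool frame: the origin (TCP) lies midway between the tips of the shut fingers; the grasp point (between the pads) lies 19 mm behind it; z points along the fingers, y is the line along which they close (so a half turn about z gives the same grasp; the last joint's range is limited). The gripper opens to 85 mm and grips with 20 to 120 N. Pads are 22 mm wide; open, the fingers measure 114 mm over their backs; the gripper's body (76 mm by 85 mm) begins 54 mm behind the grasp point. The pads swing forward as they close: fully open they stand 13 mm farther back than shut.
Start: joints at [-1.547, 0.181, 1.607, -0, 1.354, -0.206], TCP at [0.131, -0.56, 0.208] pointing down, gripper open.
Joint ranges: [-2.99, 2.99], [-0.89, 2.07], [0.3, 2.58], [-1.14, 4.28], [0, 2.63], [-3.12, 3.12]. Speed limits (rad/s): [2.57, 2.57, 3.01, 3.14, 3.14, 3.14].

INTERFACE

Orientations are given as a unit quaternion [w, x, y, z].
In Python, from bench import ctrl gives the robot as it stands. The module is installed in compiled form; this text tells all that it offers.
- The arm moves only by the tool move_arm, never from a script. Its argument "plan" is one flat list of numbers, 6 for each row, row after row: the shift along the world's x, y, z in units of 50 mm (1.0 is 50 mm), then the turn, a rotation vector about the world's x, y, z in rad. A call has 1 to 10 rows; each row is the pose to reach, as a shift and turn from the pose commanded when the call began; what a row does not reach only later rows make up. A row lasts 1/8 s, in which the tool goes at most 62.5 mm and 10.7 degrees, less where a joint would pass 70% of its speed; a pose out of reach is approached as far as the arm can. A call with a gripper value outside its range is refused whole. "grip" is the finger opening in mm, from 0 to 85.4, set as the call begins (left out, the last holds). The fingers move at their own pace and stop on an object; the grip force is fixed at half the most. Time passes only in rows, so rows that repeat a pose let the fingers close. It gives the time, the measured TCP pose, the force, the opening and the grip force at its end, in the units of the state.
- ctrl.get_obs(): the state, without advancing time (a new reading comes with each control period).
- ctrl.camera(name): name is "side" or "top" or "wrist"; returns a dict with "pixels" (420x560x3 uint8, red, green, blue), "fx", "fy", "cx", "cy" (pixels), "dist_coeffs" ([k1, k2, p1, p2, k3] as OpenCV has them; the pictures are not rectified), "origin" and "attitude" of the camera in the world. Camera axes: x right, y down, z forward; pixel columns grow to the right and rows downward; lengths in m; the calibration is good to about 2 mm. A picture is of the moment at which its call begins. There is no depth.
- ctrl.hand_in(): hands the job in; it is judged then, once.
The state is a dict: "time_s": time; "q": joint angles; "dq": joint speeds; "joint_efforts": joint torques, N m; "eef_pos": TCP position; "eef_rot": TCP orientation; "wrist_force": force on the tool from outside, world axes, zero at the start; "torque": the same for the moment, N m; "opening": opening from 0.0 (shut) to 1.0 (fully open); "grasp_force": force on a finger pad.
Only numpy, scipy, OpenCV 4.12 (cv2) and the standard library are available. Lean on these libraries where they do the work, as an engineer would, in place of code of your own. Each camera call takes 0.05 s, during which the arm holds its last target. There are 200 camera calls.

TASK

Lower the lamp for a raking-light photo of the sherds: first press the red pawl tab all the way down so that the pawl swings free of the ratchet teeth and stays free, then push the lamp arm down past its teeth until it lies on its rubber stop. Only press and push with the fingertips; do not raise the lamp arm, do not force it down while the pawl is in the teeth, and leave the sherds, scale bar and knife where they lie. Finish clear of everything.

Things in the scene. Friction and masses are not known exactly. Their poses are not given: they have to be found in the camera images.
- stand: Fixed grey baseboard, 12 mm thick, x -170 to 400, y -170 to 170 mm, with a black ratchet bracket 122 mm high, x -75 to 90 mm, 70 mm wide. Origin on the table straight below the lamp hinge; z up. +x is the level direction in which the lamp arm reaches out; the red tab is on the -x side. Its x axis points to the robot's right (world -y), give or take 0.35 rad.
- lamp_hinge (a point): Point on the lamp arm's hinge axis, 110 mm above the table, straight above the stand's origin; its axes are the stand's and the hinge axis is y. A toothed steel disc, 65 mm radius over its teeth, turns about it between the bracket's cheeks.
- pawl (a joint): Red ratchet pawl (rad), a hinge parallel to the stand's y at stand x -56 mm, 60 mm above the table. 0: tooth fully in the ratchet; grows as the red tab is pressed down; 0.45: stop, tab fully down. Free from 0.3. Starts at 0 to 0.05. The pivot is stiff, without a spring: it stays where it is left. About 4 N down on the tab moves it.
- pawl_tab (a point): Centre of the top of the flat red tab behind the bracket, 45 mm along the stand's x, 40 mm wide, 8 mm thick. At joint 0 it is level, 111 mm above the table, at stand x -122 mm, axes as the stand's. Fully pressed it is 77 mm above the table at stand x -138 mm, tilted 0.45 rad, outer edge lower.
- lamp_arm (a joint): Lamp arm's hinge (rad). Its elevation above level is 0.72 minus this value: 0 is raised, it grows as the arm goes down, 0.85 is the rubber stop, 0.13 rad below level. Starts at -0.055 to 0.055. With the pawl in, it locks at about 0.06. The hinge is stiff, without a spring: the arm stays where it is left; 1 to 5 N down on the pad moves it.
- lamp_pad (a point): Centre of the top of the blue push pad (50 mm along the arm, 34 mm wide) on the lamp arm, 160 mm from the hinge axis along the arm and 11 mm above its centre line. Its x points along the arm away from the hinge, z out of the pad. The arm is a flat aluminium bar 30 mm wide, 10 mm thick.
- lamp_tip (a point): Front of the black lamp head (150 mm across the arm, 35 mm along it, 30 mm thick) at the arm's end, on the arm's centre line, 250 mm from the hinge axis.
- sherd_a: Loose brown pottery sherd about 62 x 62 mm, 27 mm high, on the white sheet at the far end of the board. Origin at the centre of its underside. Must not be disturbed.
- sherd_b: Loose grey pottery sherd about 50 x 50 mm, 27 mm high, on the white sheet. Origin at the centre of its underside. Must not be disturbed.
- scale_bar: Loose black and white photo scale 100 x 18 x 6 mm, lying flat on the sheet, long side along its x. Origin at the centre of its underside. Must not be disturbed.
- knife: Loose blue utility knife, 155 x 22 x 12 mm, blade retracted, lying flat on the board beside the lamp arm, long side along its x. Origin at the centre of its underside. Must not be disturbed.

How it is judged:
By the outcome, as a careful person would: the job done as asked, in the order asked, and still so for the second after the job is handed in, with the robot touching nothing.
It also fails if it takes over 56 s, if anything falls off the work surface, if the arm or the gripper's body presses on something with over 40 N, if the wrist force passes 120 N, or if a joint passes its speed limit or range.

## Working session

There is one attempt and no reset: what is moved stays moved. The work goes in short steps, Python scripts to look and compute and a tool call to move; the robot and the scene stay as the last step left them, time stands still between calls to the robot, and variables do not carry over. Pictures are saved under pics/ and viewed, at most 10 in all, crops included, and the job is handed in when it is done.

Besides the shell and the picture viewer there is one more tool, called after "Emit:" as name(argument=value, ...) on one line, values as JSON. move_arm: Moves the arm, as the interface text tells. Its arguments: {"type":"object","properties":{"plan":{"type":"array"},"grip":{"type":"number"}},"required":["plan"]}

```bash
mkdir -p pics; cat > h.py <<'E'
import numpy as np, cv2
from scipy.spatial.transform import Rotation as R
from bench import ctrl
def rot(a):
    a=np.array(a,float)
    if a.shape==(3,3): return a
    return R.from_quat(a[[1,2,3,0]]).as_matrix()
def cam(n,save=None):
    c=ctrl.camera(n)
    if save: cv2.imwrite('pics/'+save,c['pixels'][:,:,::-1])
    c['R']=rot(c['attitude']);c['K']=np.array([[c['fx'],0,c['cx']],[0,c['fy'],c['cy']],[0,0,1.]]);c['d']=np.array(c['dist_coeffs'],float)
    return c
def proj(c,P):
    P=(np.atleast_2d(P)-c['origin'])@c['R']
    return cv2.projectPoints(P,np.zeros(3),np.zeros(3),c['K'],c['d'])[0][:,0]
def atz(c,uv,z):
    u=cv2.undistortPoints(np.array(uv,float).reshape(-1,1,2),c['K'],c['d'])[:,0]
    r=np.c_[u,np.ones(len(u))]@c['R'].T
    o=np.array(c['origin']);return o+r*((z-o[2])/r[:,2])[:,None]
E
python3 - <<'E'
from h import *
a=cam('top','top.png');b=cam('side','side.png')
for c in(a,b): print(c['origin'],c['attitude'],c['fx'])
o=ctrl.get_obs();print(o)
E
```

```text
[0.45221373 0.02505728 1.26995019] [ 0.03545024 -0.70257195  0.70958431 -0.04032406] 545.3418495605798
[0.44883547 0.57185329 0.85539632] [ 0.04044216 -0.13233401  0.92745028 -0.34740197] 405.64377917547046
{'time_s': 0.1, 'q': array([-1.54729374e+00,  1.81472108e-01,  1.60789239e+00, -5.92337307e-06,
        1.35383353e+00, -2.06262170e-01]), 'dq': array([ 9.35273683e-05, -2.99740025e-03, -2.84960207e-03, -4.35407060e-04,
       -7.04928174e-04,  3.61210936e-04]), 'joint_efforts': array([ 4.85231806e-05, -4.45874941e+01, -3.52241671e+01, -2.68401527e-04,
        4.10713779e-03, -7.89736021e-06]), 'eef_pos': array([ 0.13097874, -0.55933257,  0.20707882]), 'eef_rot': array([-7.99601559e-04,  9.93407881e-01,  1.14630440e-01,  7.03676292e-05]), 'wrist_force': array([0.49286287, 0.465331  , 0.86931909]), 'torque': array([ 0.03245993, -0.00271419,  0.05461605]), 'grasp_force': 0.0, 'opening': 0.9978744914373172}
```

View pics/top.png

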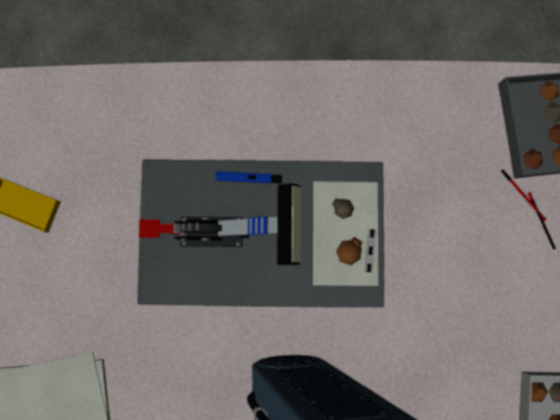

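View pics/side.png

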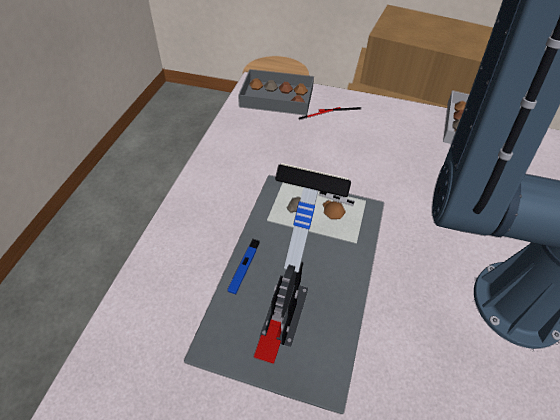

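The top view shows the board with corners at (142,159), (383,162), (383,306) and (138,304), the red tab at (150,228) and the blue pad at (258,226). In the side view the tab is at (268,342) and the pad at (304,214).

```bash
cat > fit.py <<'E'
from h import *
from scipy.optimize import least_squares
a=cam('top');b=cam('side')
P=atz(a,[(142,159),(383,162),(383,306),(138,304)],.012)
S=np.array([(-170,170),(400,170),(400,-170),(-170,-170)])/1000
f=lambda p:(np.array([[np.cos(p[2]),-np.sin(p[2])],[np.sin(p[2]),np.cos(p[2])]])@S.T).T+p[:2]-P[:,:2]
s=least_squares(lambda p:f(p).ravel(),[.4,.1,-1.57]);p=s.x
print('stand',p,'res mm',(f(p)*1000).round(1).tolist())
def w(l):
    l=np.atleast_2d(l).astype(float);c,sn=np.cos(p[2]),np.sin(p[2])
    return np.c_[p[0]+c*l[:,0]-sn*l[:,1],p[1]+sn*l[:,0]+c*l[:,1],l[:,2]]
def pad(q,d=.16,h=.011):
    e=.72-q;return [d*np.cos(e)-h*np.sin(e),0,.11+d*np.sin(e)+h*np.cos(e)]
def tab(t):
    # interpolate about pivot (-56,60): r=(-66,51); pressing turns outer edge down
    x,z=-.066,.051;c,s=np.cos(t),np.sin(t)
    return [-.056+x*c-z*s,0,.06+z*c+x*s]
def red(c):
    h=cv2.cvtColor(c['pixels'],cv2.COLOR_RGB2HSV);return (((h[...,0]<5)|(h[...,0]>175))&(h[...,1]>190)&(h[...,2]>90))
def blue(c):
    h=cv2.cvtColor(c['pixels'],cv2.COLOR_RGB2HSV);return ((h[...,0]>105)&(h[...,0]<125)&(h[...,1]>140)&(h[...,2]>90))
if __name__=='__main__':
    np.save('p.npy',p)
    for n,c in(('top',a),('side',b)):
        for m,nm in((red(c),'red'),(blue(c),'blue')):
            k,_,st,ce=cv2.connectedComponentsWithStats(m.astype(np.uint8))
            print(n,nm,[(st[i].tolist(),ce[i].round(1).tolist()) for i in range(1,k) if st[i,4]>15])
        print(n,'tab0,.05,.45',proj(c,w([tab(0),tab(.05),tab(.45)])).round(1).tolist(),'pad -.05 0 .05 .85',proj(c,w([pad(q) for q in(-.05,0,.05,.85)])).round(1).tolist())
    print('world tab0,.45',w([tab(0),tab(.45)]),'pad0,.4,.85',w([pad(0),pad(.4),pad(.85)]),'hinge',w([0,0,.11]))
E
python3 fit.py
```

```text
stand [ 0.5318166   0.17618809 -1.59083927] res mm [[0.9, 0.9], [2.2, -0.7], [-2.4, -3.4], [-0.7, 3.2]]
top red [([510, 180, 27, 31, 57], [526.0, 196.6]), ([140, 220, 33, 17, 437], [153.4, 228.1])]
top blue [([215, 172, 56, 11, 412], [241.0, 176.9]), ([248, 217, 7, 18, 72], [251.8, 226.4]), ([257, 217, 4, 18, 55], [258.9, 225.3]), ([263, 217, 4, 17, 63], [264.5, 225.3])]
top tab0,.05,.45 [[149.3, 227.9], [148.6, 228.0], [145.9, 228.9]] pad -.05 0 .05 .85 [[253.9, 225.1], [257.0, 225.3], [260.0, 225.6], [281.0, 229.8]]
side red [([308, 109, 25, 8, 46], [321.2, 111.5]), ([254, 320, 27, 43, 694], [269.1, 342.8])]
side blue [([294, 202, 21, 27, 257], [304.0, 215.1]), ([228, 246, 28, 48, 431], [241.1, 270.8])]
side tab0,.05,.45 [[268.0, 346.0], [267.6, 347.9], [265.5, 360.3]] pad -.05 0 .05 .85 [[303.4, 215.3], [304.0, 214.9], [304.5, 214.7], [305.7, 233.5]]
world tab0,.45 [[0.53426167 0.29816359 0.111     ]
 [0.53457458 0.3137732  0.07721508]] pad0,.4,.85 [[0.52955118 0.06317511 0.22377141]
 [0.52884207 0.02780047 0.17077224]
 [0.52860842 0.01614437 0.10016572]] hinge [[0.5318166  0.17618809 0.11      ]]
```

Emit:
move_arm(plan=[3.4,2.2,3.8,0,0,-0.12,3.4,2.2,3.8,0,0,-0.25,3.4,2.2,3.8,0,0,-0.25,3.4,2.2,3.8,0,0,-0.25,3.4,2.2,3.8,0,0,-0.25,5.8,9.2,3.8,0,0,-0.25,5.8,9.2,3.8,0,0,-0.25,5.8,9.2,3.8,0,0,-0.25,5.8,9.2,3.8,0,0,-0.25,5.8,9.2,3.8,0,0,-0.25], grip=0)

```text
time_s: 1.45
eef_pos: [0.4022, -0.1528, 0.3969]
eef_rot: [-0.0, 1.0, -0.011, -0.001]
wrist_force: [-1.1, -0.5, 0.2]
opening: -0.001
grasp_force: 0.0
```

Emit:
move_arm(plan=[2.6,9.1,0,0,0,0,2.6,9.1,0,0,0,0,2.6,9.1,0,0,0,0,2.6,9.1,0,0,0,0,2.6,9.1,0,0,0,0,2.6,9.1,0,0,0,0,2.6,9.1,0,0,0,0,2.6,9.1,0,0,0,0,2.6,9.1,0,0,0,0,2.6,9.1,-1.0,0,0,0])

```text
time_s: 2.7
eef_pos: [0.5345, 0.3005, 0.3508]
eef_rot: [-0.001, 1.0, -0.01, 0.004]
wrist_force: [0.4, 0.7, -0.4]
opening: -0.003
grasp_force: 0.0
```

Emit:
move_arm(plan=[0,0,-1.0,0,0,0,0,0,-2.0,0,0,0,0,0,-3.0,0,0,0,0,0,-3.5,0,0,0,0,0,-3.5,0,0,0])

```text
time_s: 3.32
eef_pos: [0.5306, 0.2984, 0.1699]
eef_rot: [0.001, 1.0, -0.011, -0.003]
wrist_force: [-0.3, 0.6, 0.8]
opening: 0.0
grasp_force: 0.0
```

```bash
python3 - <<'E'
from h import *
a=cam('side');b=cam('wrist')
o=ctrl.get_obs();print(o['eef_pos'],o['eef_rot'],o['wrist_force'],o['q'])
im=np.hstack([cv2.resize(a['pixels'][150:420,150:450],(400,360)),cv2.resize(b['pixels'],(400,300),).repeat(1,0) if 0 else cv2.copyMakeBorder(cv2.resize(b['pixels'],(400,300)),0,60,0,0,cv2.BORDER_CONSTANT)])
cv2.imwrite('pics/s2.png',im[:,:,::-1])
E
```

```text
[0.5330029  0.29985113 0.17385423] [-7.04120415e-06  9.99943391e-01 -1.06301709e-02  4.63901484e-04] [-0.43216866  0.40509748  0.40068559] [ 3.18771396e-01  2.90662825e-01  1.54470647e+00 -2.97207894e-04
  1.30534089e+00  1.91090631e+00]
```

View pics/s2.png

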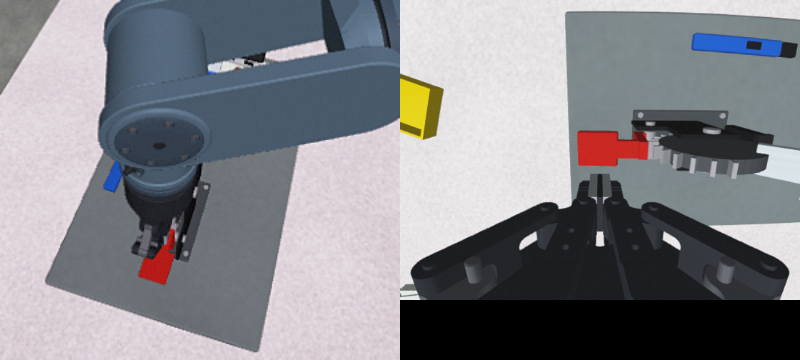

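The side view shows the shut fingers over the tab, just inboard of it. The wrist view shows the tab clear of the cheeks. I'll press next, following the tab's arc outward.

Emit:
move_arm(plan=[0,0.1,-0.6,0,0,0,0,0.1,-1.1,0,0,0,0,0.13,-1.25,0,0,0,0,0.18,-1.4,0,0,0,0,0.24,-1.55,0,0,0,0,0.3,-1.7,0,0,0,0,0.35,-1.8,0,0,0,0,0.35,-1.8,0,0,0])

```text
time_s: 4.42
eef_pos: [0.5322, 0.3184, 0.0827]
eef_rot: [0.0, 1.0, -0.01, -0.0]
wrist_force: [-0.1, 0.5, -0.2]
opening: 0.001
grasp_force: 0.0
```

Emit:
move_arm(plan=[0,0,-0.06,0,0,0,0,0,-0.1,0,0,0,0,0,-0.1,0,0,0])

```text
time_s: 4.8
eef_pos: [0.5329, 0.3192, 0.0787]
eef_rot: [-0.001, 1.0, -0.01, 0.001]
wrist_force: [0.1, 3.0, 4.1]
opening: 0.002
grasp_force: 2.2
```

Emit:
move_arm(plan=[0,0,-0.05,0,0,0,0,0,-0.1,0,0,0,0,0,-0.1,0,0,0])

```text
time_s: 5.18
eef_pos: [0.5332, 0.3191, 0.0736]
eef_rot: [-0.001, 1.0, -0.01, 0.001]
wrist_force: [-0.1, 4.7, 3.7]
opening: 0.003
grasp_force: 2.5
```

Emit:
move_arm(plan=[0,0,-0.05,0,0,0,0,0,-0.1,0,0,0,0,0,-0.1,0,0,0])

```text
time_s: 5.55
eef_pos: [0.5332, 0.3193, 0.0686]
eef_rot: [-0.001, 1.0, -0.01, 0.001]
wrist_force: [-0.8, 5.6, 3.8]
opening: -0.0
grasp_force: 2.7
```

```bash
python3 - <<'E'
from h import *
a=cam('side');b=cam('wrist')
im=np.hstack([cv2.resize(a['pixels'][280:400,200:333],(400,360)),cv2.copyMakeBorder(cv2.resize(b['pixels'],(400,300)),0,60,0,0,cv2.BORDER_CONSTANT)])
cv2.imwrite('pics/s3.png',im[:,:,::-1])
import fit
fit.p=np.load('p.npy')
h=lambda q:fit.w([[fit.tab(q)[0]+dx*np.cos(q)-0,dy,fit.tab(q)[2]+dx*np.sin(q)] for dx,dy in((-.0225,-.02),(-.0225,.02),(.0225,.02),(.0225,-.02))])
for q in(0,.3,.45):print(q,proj(a,h(q)).round(0).tolist(),proj(b,h(q)).round(0).tolist())
E
```

```text
stand [ 0.5318166   0.17618809 -1.59083927] res mm [[0.9, 0.9], [2.2, -0.7], [-2.4, -3.4], [-0.7, 3.2]]
0 [[275.0, 361.0], [254.0, 354.0], [262.0, 332.0], [282.0, 338.0]] [[277.0, 312.0], [276.0, 233.0], [379.0, 233.0], [371.0, 312.0]]
0.3 [[273.0, 372.0], [252.0, 365.0], [260.0, 341.0], [280.0, 348.0]] [[257.0, 282.0], [256.0, 214.0], [342.0, 222.0], [338.0, 295.0]]
0.45 [[272.0, 375.0], [252.0, 369.0], [259.0, 345.0], [279.0, 352.0]] [[256.0, 270.0], [254.0, 207.0], [330.0, 217.0], [326.0, 286.0]]
```

View pics/s3.png

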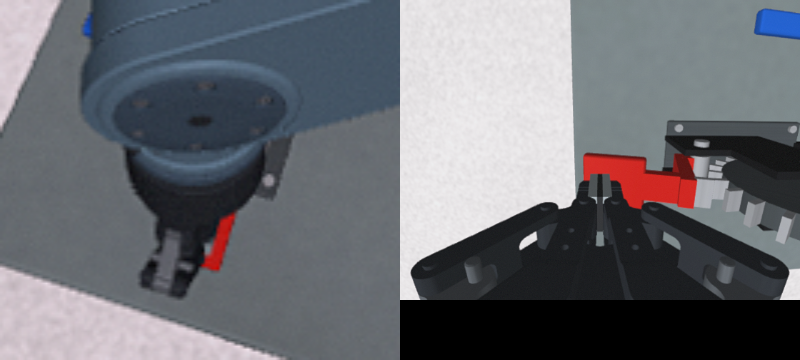

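The side crop shows red only at the right of the fingertip, with its lower edge near (270,370) in the full frame. The wrist view puts the tab's outer corner near (259,214). Both suggest about 0.3 rad. I'll check the geometry numerically.

```bash
python3 - <<'E' | grep -v stand
from h import *
import fit
p=fit.p=np.load('p.npy')
a=cam('side');b=cam('wrist');o=ctrl.get_obs();t=o['eef_pos'];print(t,o['wrist_force'],b['origin'])
print('tcp',proj(a,t),proj(b,t),'tcp+-10mm y',proj(a,t+[[0,.01,0],[0,-.01,0],[0.011,0,0],[-.011,0,0]]).tolist())
wi=b['pixels'];m=fit.red(b)
top=[(x,int(np.argmax(m[:,x]))) for x in range(245,420,10) if m[:,x].any()];print(top)
im=np.hstack([cv2.resize(wi[190:330,240:420],(450,350),interpolation=cv2.INTER_CUBIC),cv2.resize(a['pixels'][320:400,230:310],(350,350),interpolation=cv2.INTER_CUBIC)])
cv2.imwrite('pics/s4.png',im[:,:,::-1])
E
```

```text
[0.53318536 0.31915228 0.06862829] [0.31308547 6.21652497 4.23029765] [0.59975464 0.31758215 0.23562988]
tcp [[265.43698073 364.67218006]] [[279.84112497 242.4608238 ]] tcp+-10mm y [[263.90123103920473, 369.70037827425455], [266.95037438070176, 359.71386378225304], [259.96345621707985, 363.0649191048474], [270.935138775947, 366.2815795677925]]
[(265, 216), (275, 217), (285, 217), (295, 218), (305, 219), (315, 220), (325, 220), (335, 221), (345, 242), (355, 243), (365, 244), (375, 245), (385, 217), (395, 250), (405, 220)]
```

View pics/s4.png

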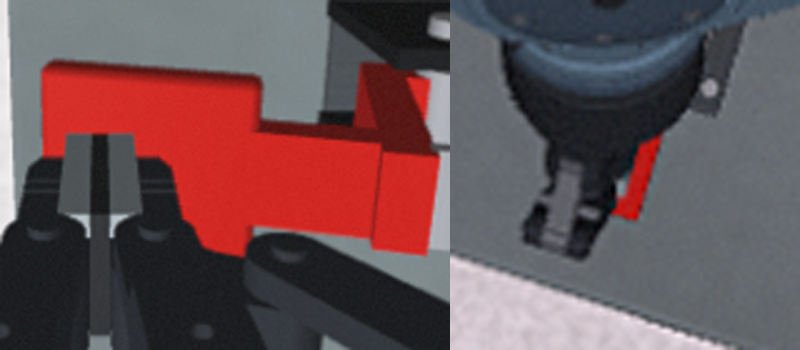

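The fingertip sits mid-width on the tab, about 4 mm inside its outer edge, and the pawl is only about 0.25–0.3. I'll keep pressing until the stop shows in the force.

Emit:
move_arm(plan=[0,0.02,-0.05,0,0,0,0,0.04,-0.1,0,0,0,0,0.04,-0.1,0,0,0])

```text
time_s: 6.32
eef_pos: [0.5331, 0.3209, 0.0633]
eef_rot: [-0.001, 1.0, -0.01, 0.001]
wrist_force: [0.8, 5.3, 2.6]
opening: -0.003
grasp_force: 2.3
```

Emit:
move_arm(plan=[0,0.02,-0.05,0,0,0,0,0.02,-0.1,0,0,0,0,0.02,-0.1,0,0,0])

```text
time_s: 6.7
eef_pos: [0.5329, 0.322, 0.0581]
eef_rot: [-0.001, 1.0, -0.01, 0.001]
wrist_force: [1.1, 5.7, 2.7]
opening: 0.002
grasp_force: 2.7
```

```bash
python3 - <<'E' | grep -v stand
from h import *
import fit
b=cam('wrist','w5.png');a=cam('side')
t=ctrl.get_obs();t=t['eef_pos']
print(t,proj(b,t+[[.011,0,0],[.011,0,.02],[0,0,0]]).round().tolist())
im=np.hstack([cv2.resize(b['pixels'][180:340,220:420],(450,360),interpolation=cv2.INTER_CUBIC),cv2.resize(a['pixels'][320:400,230:310],(350,360),interpolation=cv2.INTER_CUBIC)])
cv2.imwrite('pics/s5.png',im[:,:,::-1])
E
```

```text
[0.53284121 0.32190403 0.05808828] [[279.0, 225.0], [279.0, 237.0], [280.0, 243.0]]
```

View pics/s5.png

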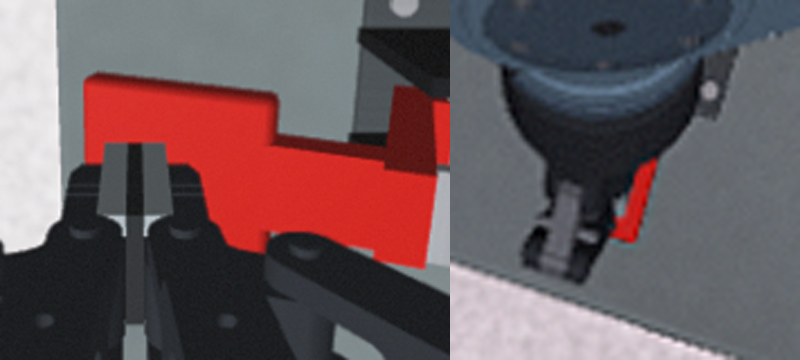

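Emit:
move_arm(plan=[0,0.03,-0.05,0,0,0,0,0.05,-0.1,0,0,0,0,0.05,-0.1,0,0,0])

```text
time_s: 7.28
eef_pos: [0.5326, 0.3234, 0.0526]
eef_rot: [0.0, 1.0, -0.01, 0.0]
wrist_force: [2.9, 1.4, 2.2]
opening: -0.003
grasp_force: 1.4
```

Emit:
move_arm(plan=[0,0.0,-0.05,0,0,0,0,0.0,-0.08,0,0,0,0,0.0,-0.08,0,0,0])

```text
time_s: 7.65
eef_pos: [0.5331, 0.3236, 0.0514]
eef_rot: [0.0, 1.0, -0.01, 0.001]
wrist_force: [-3.7, -1.4, 18.2]
opening: -0.003
grasp_force: 8.0
```

Force rose to 18 N with almost no motion, so the pawl is at its stop. I'll lift off and check.

Emit:
move_arm(plan=[0,0,0.6,0,0,0,0,0,1.8,0,0,0,0,0,3,0,0,0,0,0,4.2,0,0,0,0,0,4.6,0,0,0,0,0,4.6,0,0,0])

```text
time_s: 8.4
eef_pos: [0.5324, 0.3234, 0.2793]
eef_rot: [0.0, 1.0, -0.01, 0.0]
wrist_force: [0.3, -0.3, -0.9]
opening: 0.002
grasp_force: 0.0
```

```bash
python3 - <<'E' | grep -v stand
from h import *
import fit
fit.p=np.load('p.npy')
b=cam('wrist');a=cam('side');o=ctrl.get_obs();print(o['eef_pos'],o['wrist_force'])
h=lambda q:fit.w([[fit.tab(q)[0]+dx*np.cos(q),dy,fit.tab(q)[2]+dx*np.sin(q)] for dx,dy in((-.0225,-.02),(-.0225,.02),(.0225,.02),(.0225,-.02))])
for q in(0,.3,.45,.55):print(q,proj(a,h(q)).round(0).tolist(),proj(b,h(q)).round(0).tolist())
im=np.hstack([cv2.copyMakeBorder(cv2.resize(b['pixels'],(400,300)),0,60,0,0,cv2.BORDER_CONSTANT),cv2.resize(a['pixels'][310:400,220:320],(400,360),interpolation=cv2.INTER_CUBIC)])
cv2.imwrite('pics/s6.png',im[:,:,::-1])
E
```

```text
[0.53097313 0.32304506 0.2755439 ] [-0.25146477 -0.49646047 -0.07845017]
0 [[275.0, 361.0], [254.0, 354.0], [262.0, 332.0], [282.0, 338.0]] [[281.0, 201.0], [282.0, 165.0], [323.0, 165.0], [321.0, 201.0]]
0.3 [[273.0, 372.0], [252.0, 365.0], [260.0, 341.0], [280.0, 348.0]] [[272.0, 195.0], [272.0, 162.0], [309.0, 164.0], [308.0, 198.0]]
0.45 [[272.0, 375.0], [252.0, 369.0], [259.0, 345.0], [279.0, 352.0]] [[271.0, 192.0], [270.0, 161.0], [304.0, 163.0], [304.0, 196.0]]
0.55 [[272.0, 377.0], [252.0, 371.0], [259.0, 348.0], [278.0, 354.0]] [[271.0, 191.0], [270.0, 160.0], [302.0, 162.0], [301.0, 195.0]]
```

View pics/s6.png

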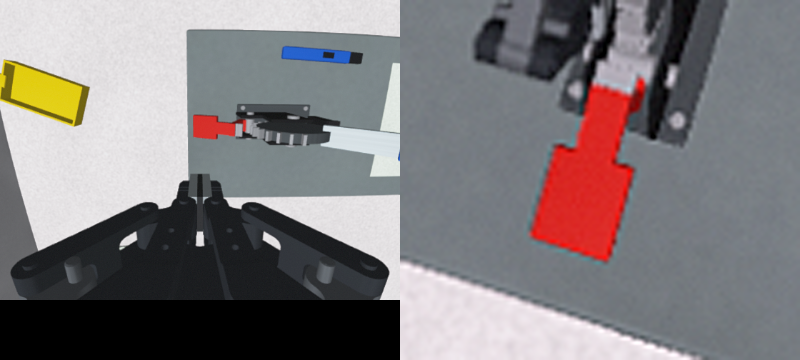

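The side view shows the tab corners at (272,375), (252,369) and (259,346), which matches 0.45 rad: fully pressed and staying there. The real fingertips sit about 25 mm behind the reported TCP. I'll work out the lamp pad arc with that offset.

```bash
python3 - <<'E' | grep -v stand
from h import *
import fit
fit.p=np.load('p.npy')
for q in(-.05,0,.1,.2,.3,.4,.5,.6,.7,.8,.85):
    l=fit.pad(q,.155);l[0]-=.008;l[2]-=.025
    print(q,fit.w(l).round(4)[0])
E
```

```text
-0.05 [0.5299 0.0806 0.2008]
0 [0.5298 0.0749 0.1955]
0.1 [0.5296 0.0645 0.184 ]
0.2 [0.5294 0.0552 0.1716]
0.3 [0.5292 0.0472 0.1582]
0.4 [0.5291 0.0405 0.1442]
0.5 [0.529  0.0354 0.1296]
0.6 [0.5289 0.0316 0.1145]
0.7 [0.5289 0.0295 0.0991]
0.8 [0.5289 0.0288 0.0836]
0.85 [0.5289 0.0291 0.0758]
```

Emit:
move_arm(plan=[0,-0.5,1.0,0,0,0,0,-1,2.0,0,0,0,0,-2.0,2.6,0,0,0,0,-3.2,2.6,0,0,0,0,-4.4,2.6,0,0,0,0,-4.9,2.6,0,0,0,0,-4.9,2.6,0,0,0])

```text
time_s: 9.57
eef_pos: [0.5323, 0.0769, 0.4079]
eef_rot: [0.0, 1.0, -0.012, -0.001]
wrist_force: [-0.2, -0.4, 0.3]
opening: -0.002
grasp_force: 0.0
```

Emit:
move_arm(plan=[-0.05,0,-1.0,0,0,0,-0.05,0,-2.0,0,0,0,-0.05,0,-3.0,0,0,0,-0.05,0,-3.5,0,0,0,-0.05,0,-3.7,0,0,0,-0.05,0,-3.8,0,0,0,-0.05,0,-3.8,0,0,0])

```text
time_s: 10.45
eef_pos: [0.5304, 0.079, 0.2197]
eef_rot: [0.0, 1.0, -0.01, 0.001]
wrist_force: [0.3, 0.1, -0.1]
opening: -0.002
grasp_force: 0.0
```

```bash
python3 - <<'E'
from h import *
b=cam('wrist');a=cam('side');o=ctrl.get_obs();print(o['eef_pos'],o['wrist_force'])
im=np.hstack([cv2.copyMakeBorder(cv2.resize(b['pixels'],(400,300)),0,60,0,0,cv2.BORDER_CONSTANT),cv2.resize(a['pixels'][150:310,220:398],(400,360),interpolation=cv2.INTER_CUBIC)])
cv2.imwrite('pics/s7.png',im[:,:,::-1])
E
```

```text
[0.5306129  0.07878288 0.22014715] [ 0.92661034 -0.94694104  0.31421475]
```

View pics/s7.png

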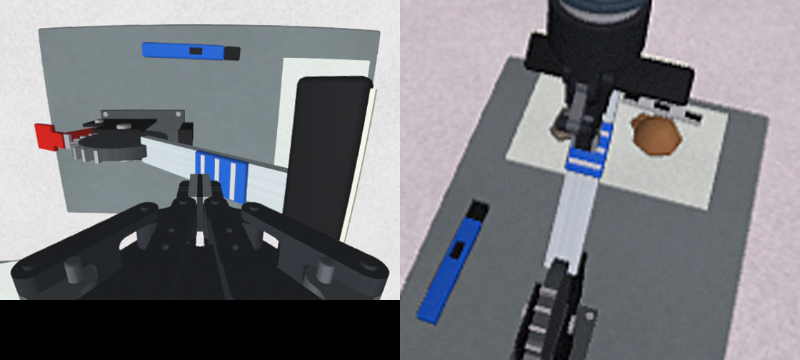

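The wrist view shows the fingertips over the inner end of the blue pad at (200,176), centred across it. The tab is still down, and the side view agrees. I'll push along the arc.

Emit:
move_arm(plan=[0,-0.02,-0.2,0,0,0,0,-0.02,-0.4,0,0,0,0,-0.02,-0.48,0,0,0,0,-0.1,-0.56,0,0,0,0,-0.17,-0.64,0,0,0,0,-0.23,-0.7,0,0,0,0,-0.23,-0.7,0,0,0])

```text
time_s: 11.42
eef_pos: [0.5298, 0.0668, 0.1835]
eef_rot: [0.0, 1.0, -0.01, -0.0]
wrist_force: [0.0, 0.4, 0.2]
opening: -0.004
grasp_force: 0.1
```

Emit:
move_arm(plan=[0,-0.1,-0.12,0,0,0,0,-0.18,-0.25,0,0,0,0,-0.26,-0.38,0,0,0,0,-0.34,-0.52,0,0,0])

```text
time_s: 11.92
eef_pos: [0.5299, 0.0494, 0.1576]
eef_rot: [0.0, 1.0, -0.01, 0.0]
wrist_force: [-2.3, -0.4, 3.6]
opening: 0.002
grasp_force: 1.8
```

```bash
python3 - <<'E'
from h import *
b=cam('wrist');a=cam('side');o=ctrl.get_obs();print(o['eef_pos'],o['wrist_force'])
im=np.hstack([cv2.copyMakeBorder(cv2.resize(b['pixels'],(400,300)),0,60,0,0,cv2.BORDER_CONSTANT),cv2.resize(a['pixels'][150:310,220:398],(400,360),interpolation=cv2.INTER_CUBIC)])
cv2.imwrite('pics/s8.png',im[:,:,::-1])
E
```

```text
[0.52965103 0.04944593 0.15686385] [-0.51913895  0.01488892 -0.33790235]
```

View pics/s8.png

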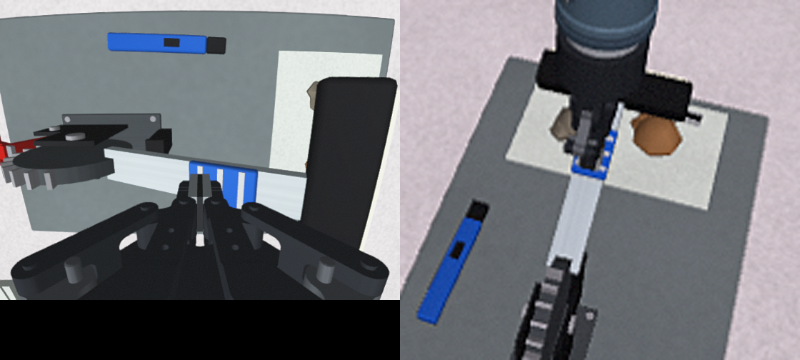

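The wrist and side views show the arm going down under the fingertips, which stay on the pad. The sherds and knife haven't moved. Continuing along the arc.

Emit:
move_arm(plan=[0,-0.07,-0.14,0,0,0,0,-0.13,-0.28,0,0,0,0,-0.19,-0.42,0,0,0,0,-0.24,-0.57,0,0,0,0,-0.28,-0.72,0,0,0,0,-0.31,-0.87,0,0,0,0,-0.33,-1.02,0,0,0,0,-0.35,-1.18,0,0,0,0,-0.36,-1.34,0,0,0])

```text
time_s: 13.15
eef_pos: [0.5297, 0.0322, 0.0903]
eef_rot: [-0.0, 1.0, -0.01, -0.0]
wrist_force: [-2.4, 0.7, 3.4]
opening: 0.001
grasp_force: 1.8
```

Emit:
move_arm(plan=[0,0,-0.08,0,0,0,0,0,-0.16,0,0,0,0,0,-0.22,0,0,0,0,0,-0.22,0,0,0])

```text
time_s: 13.65
eef_pos: [0.5299, 0.0322, 0.0797]
eef_rot: [-0.0, 1.0, -0.01, 0.0]
wrist_force: [0.9, -0.2, 0.6]
opening: 0.0
grasp_force: 0.0
```

Emit:
move_arm(plan=[0,0,-0.06,0,0,0,0,0,-0.12,0,0,0,0,0,-0.12,0,0,0])

```text
time_s: 14.02
eef_pos: [0.5305, 0.0323, 0.0785]
eef_rot: [0.0, 1.0, -0.01, 0.0]
wrist_force: [-17.3, 1.6, 39.5]
opening: 0.001
grasp_force: 19.3
```

Emit:
move_arm(plan=[0,0,-0.05,0,0,0,0,0,-0.08,0,0,0,0,0,-0.08,0,0,0])

```text
time_s: 14.4
eef_pos: [0.5308, 0.0324, 0.0779]
eef_rot: [0.0, 1.0, -0.009, 0.0]
wrist_force: [-30.7, 2.4, 67.6]
opening: 0.002
grasp_force: 33.5
```

The arm is firmly on the stop. Lifting clear.

Emit:
move_arm(plan=[0,0,0.2,0,0,0,0,0.1,1.0,0,0,0,0,0.2,2.2,0,0,0,0,0.2,3.4,0,0,0,0,0.2,4.6,0,0,0,-1,0,5.8,0,0,0,-2,0,6.4,0,0,0,-3,-0.5,6.4,0,0,0,-3.5,-1,6.4,0,0,0,-3.5,-1,6.4,0,0,0])

```text
time_s: 15.65
eef_pos: [0.3541, -0.0189, 0.3905]
eef_rot: [0.001, 1.0, -0.012, 0.001]
wrist_force: [0.1, 1.0, -0.5]
opening: 0.001
grasp_force: 0.0
```

```bash
python3 - <<'E' | grep -v stand
from h import *
import fit
p=fit.p=np.load('p.npy')
b=cam('top');a=cam('side');o=ctrl.get_obs();print(o['eef_pos'],o['wrist_force'])
for q in(.75,.8,.85):
  l=[fit.pad(q),fit.pad(q,.135),fit.pad(q,.185),fit.pad(q,.25,0)]
  print(q,proj(a,fit.w(l)).round(1).tolist(),proj(b,fit.w(l)).round(1).tolist())
m=fit.blue(a);k,_,st,ce=cv2.connectedComponentsWithStats(m.astype(np.uint8));print([(st[i].tolist(),ce[i].round(1).tolist()) for i in range(1,k) if st[i,4]>15])
im=np.hstack([cv2.copyMakeBorder(cv2.resize(b['pixels'],(400,300)),0,60,0,0,cv2.BORDER_CONSTANT),cv2.resize(a['pixels'][160:400,150:417],(400,360))])
cv2.imwrite('pics/s9.png',im[:,:,::-1])
E
```

```text
[ 0.35539784 -0.01746778  0.38964767] [ 0.70377672 -0.18326066 -0.19839203]
0.75 [[306.2, 229.2], [303.4, 237.5], [308.9, 221.2], [315.0, 204.6]] [[281.2, 229.3], [269.4, 229.1], [293.0, 229.4], [322.9, 230.1]]
0.8 [[306.0, 231.3], [303.3, 239.2], [308.6, 223.6], [314.5, 208.1]] [[281.2, 229.5], [269.5, 229.3], [292.8, 229.7], [322.1, 230.5]]
0.85 [[305.7, 233.5], [303.1, 241.0], [308.3, 226.2], [314.0, 211.7]] [[281.0, 229.8], [269.5, 229.5], [292.5, 230.0], [321.0, 230.8]]
[([302, 226, 13, 5, 17], [308.4, 227.6]), ([298, 228, 16, 12, 73], [305.6, 233.6]), ([296, 237, 15, 7, 47], [303.0, 240.6]), ([228, 246, 28, 48, 431], [241.1, 270.8])]
```

View pics/s9.png

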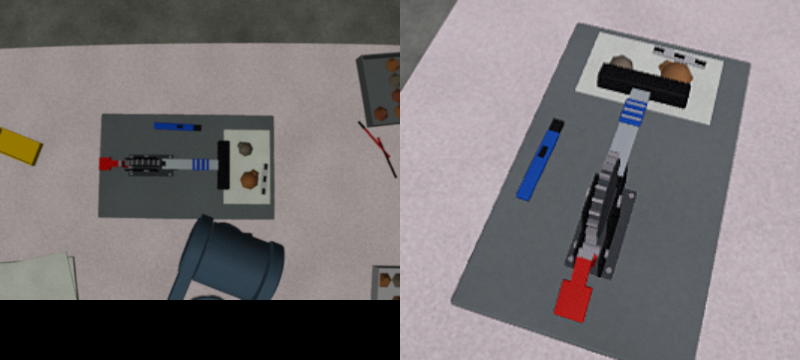

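The side view measures the pad centre at (305.6,233.6), against (305.7,233.5) predicted for 0.85. The tab is still down, the knife's centroid is unchanged, and the sherds and scale bar look undisturbed. The robot is clear.

```bash
python3 -c "from bench import ctrl; print(ctrl.hand_in())"
```

```text
the job is handed in; nothing more can be done
None
```

I pressed the pawl fully down (about 0.45 rad) and it stayed free; I then pushed the lamp arm down onto its rubber stop (0.85 rad), with nothing else visibly moved, and handed the job in at about 16 s with the robot clear; wrist force peaked near 75 N against the stop.

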